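# Close a batch on the bench piece counter

### The job

A batch of brush blanks is finished: on the piece counter, first push the sprung plunger fully down to bank the count and let it spring back up, and only then turn the reset knob counter-clockwise back to its zero stop. Leave the sanding block and the masking tape beside the counter where they are.

Things in the scene. Friction and masses are not known exactly. Their poses are not given: they have to be found in the camera images.
- counter: piece counter, a grey box fixed to the table on a 98 x 162 mm foot (x by y), body 84 x 150 mm, flat top 50 mm above the table. Origin: centre of its underside. Its z is up, its x points away from the side with the number window. With +x ahead, +y is left: the plunger stands on top at y = +48 mm, the reset knob at y = -42 mm, both at x = 0. Its place and yaw vary
- plunger (a joint): travel of the plunger in m: 0 up, 0.010 fully down at its end stop. Its spring needs about 2.4 N to start it and 8 N to hold it fully down, and brings it back up when released
- plunger_top (a point): centre of the top face of the plunger's round steel head (27 mm in diameter, 8 mm thick, on a 14 mm stem in a 36 mm collar); 82 mm above the table when up. It is pressed straight down
- reset_knob (a joint): angle of the reset knob in rad: 0 at the zero stop (pointer nose on the long mark, along the counter's +x, against a steel pin), larger clockwise seen from above, to 2.9 at the other pin. Starts between 0.9 and 2.3; turn it back counter-clockwise. Friction of about 0.06 N m keeps it where it is left; it has no spring and does not follow the plunger
- knob_grip (a point): point on the knob's upright axis, at the height to grip, 88 mm above the table, 12 mm under the top of its black bar (44 mm long, 14 mm thick, from 60 to 100 mm above the table). Turns with the knob: x along the bar to the pointer nose, y across the bar (the way to pinch it), z up. The dial's stop pins reach 61 mm above the table, 31 mm from the axis
- pointer_tip (a point): tip of the small steel pointer nose at the knob's foot, 35 mm from the knob's axis and 56 mm above the table; a white line on the top of the bar shows the same end
- sanding_block: loose brown sanding block, 64 x 108 x 31 mm, beside the counter (on its left or right), to be left alone. Origin: centre of its underside
- masking_tape: loose pale roll of masking tape, 100 mm in diameter, 25 mm high, lying flat beside the counter on the other side, to be left alone. Origin: centre of its underside

How it is judged:
By the outcome, as a careful person would: the job done as asked, in the order asked, and still so for the second after the job is handed in, with the robot touching nothing.
It also fails if it takes over 53 s, if anything falls off the work surface, if the arm or the gripper's body presses on something with over 40 N, if the wrist force passes 120 N, or if a joint passes its speed limit or range.

### The arm

A 6-joint arm with a two-finger parallel gripper is mounted at the origin on a cart in front of the work surface, level with it; the furniture and walls round the work are solid. World frame = base frame: x ahead of the robot, y to its left, z up, the work surface at z = 0. Lengths are in mm, angles in rad, forces in N, time in s.
With the tool pointing down it reaches from about 350 to 775 mm from the base axis. Payload 7.3 kg.
Tool frame: the origin (TCP) lies at the very end of the fingers, on their centre line; the grasp point (between the pads) lies 19 mm behind it; z points along the fingers, y is the line along which they close (so a half turn about z gives the same grasp; the last joint's range is limited). The gripper opens to 92 mm and grips with 3 to 60 N. Pads are 19 mm wide; open, the fingers measure 130 mm over their backs; the gripper's body (75 mm by 190 mm) begins 47 mm behind the grasp point.
Start: joints at [-1.359, 0.342, 1.524, -0, 1.275, -0.146], TCP at [183.886, -491.767, 187.641] pointing down, gripper open.
Joint ranges: [-2.53, 2.53], [-0.77, 2.02], [0.04, 2.7], [-1, 4.14], [0.28, 2.66], [-3.11, 3.11]. Speed limits (rad/s): [2.57, 2.57, 3.14, 3.14, 3.14, 3.14].

### API

Orientations are given as [roll, pitch, yaw] about the fixed x, y, z axes, in that order (R = Rz(yaw) Ry(pitch) Rx(roll)).
In Python, from plant import get_obs, vision, workorder gives the robot as it stands.
- The arm moves only by the shell command python3 -m pendant 'ROWS' [OPENING]. ROWS is a JSON object of lists of equal length, an entry for each row: "dp": the shift along the tool's x, y, z in m, a list of three; "rotation": the turn, a rotation vector about the tool's x, y, z in rad, a list of three. A call has 1 to 8 rows; each row is the pose to reach, as a shift and turn from the pose commanded when the call began, along the tool's axes at that moment; what a row does not reach only later rows make up. A row lasts 1/8 s, in which the tool goes at most 62.5 mm and 10.7 degrees, less where a joint would pass 70% of its speed; a pose out of reach is approached as far as the arm can. A call with a gripper value outside its range is refused whole. OPENING is the finger opening in m, from 0 to 0.0918, set as the call begins (- or left out, the last holds). The fingers move at their own pace and stop on an object; the grip force is fixed at half the most. Time passes only in rows, so rows that repeat a pose let the fingers close. It gives the time, the measured TCP pose, the force, the opening and the grip force at its end, in the units of the state.
- get_obs(): the state, without advancing time (a new reading comes with each control period).
- vision.capture(name): name is "scene" or "top" or "wrist"; returns a dict with "pixels" (480x640x3 uint8, red, green, blue), "vfov" (degrees; the focal length in pixels is half the picture's height over the tangent of half this angle, whatever the lens; pixels are square), "cx", "cy" (the principal point, pixels), "dist" ([k1, k2, p1, p2, k3] as OpenCV has them; the pictures are not rectified), "pose" (4x4, takes a point from camera to world coordinates); the wrist camera has in their place "T_tool_cam" (4x4, takes a point from camera to tool coordinates, whose origin is the TCP and whose axes are the flange's). Camera axes: x right, y up, looking along -z (the intrinsics and any distortion apply to the point x, -y, -z); pixel columns grow to the right and rows downward; lengths in mm; the calibration is good to about 2 mm. A picture is of the moment at which its call begins: read the wrist's pose just before it. There is no depth.
- workorder.close_job(): hands the job in; it is judged then, once.
The state is a dict: "time": time; "joint_positions": joint angles; "dq": joint speeds; "tau": joint torques, N m; "tool_pos": TCP position; "tcp_rot": TCP orientation; "contact_force": force on the tool from outside, world axes, zero at the start; "moment": the same for the moment, N m; "grip_width": finger opening in mm; "finger_force": force on a finger pad.
Only numpy, scipy, OpenCV 4.12 (cv2) and the standard library are available. Lean on these libraries where they do the work, as an engineer would, in place of code of your own. Each camera call takes 0.05 s, during which the arm holds its last target. There are 200 camera calls.

## Working session

There is one attempt and no reset: what is moved stays moved. The work goes in short steps, Python scripts to look and compute and a shell command to move; the robot and the scene stay as the last step left them, time stands still between calls to the robot, and variables do not carry over. Pictures are saved under pics/ and viewed, at most 10 in all, crops included, and the job is handed in when it is done.

```bash
mkdir -p pics
cat > h.py <<'E'
import numpy as np, cv2, json
from plant import get_obs, vision, workorder
from scipy.spatial.transform import Rotation as R
def tool():
    o=get_obs(); T=np.eye(4); T[:3,:3]=R.from_euler('xyz',o['tcp_rot']).as_matrix(); T[:3,3]=o['tool_pos']; return T
def cap(name,fn=None):
    T=tool(); c=vision.capture(name)
    c['P']=np.array(c['pose']) if name!='wrist' else T@np.array(c['T_tool_cam'])
    f=240/np.tan(np.radians(c['vfov'])/2); c['K']=np.array([[f,0,c['cx']],[0,f,c['cy']],[0,0,1.]])
    if fn: cv2.imwrite('pics/'+fn,cv2.cvtColor(c['pixels'],cv2.COLOR_RGB2BGR))
    return c
def ray(c,uv):
    p=cv2.undistortPoints(np.array(uv,float).reshape(-1,1,2),c['K'],np.array(c['dist'],float)).reshape(-1,2)
    d=np.c_[p[:,0],-p[:,1],-np.ones(len(p))]@c['P'][:3,:3].T
    return c['P'][:3,3],d
def onz(c,uv,z):
    o,d=ray(c,uv); return o+d*((z-o[2])/d[:,2])[:,None]
def proj(c,X):
    Xc=(np.atleast_2d(X)-c['P'][:3,3])@c['P'][:3,:3]; Xc=Xc*[1,-1,-1]
    return cv2.projectPoints(Xc,np.zeros(3),np.zeros(3),c['K'],np.array(c['dist'],float))[0].reshape(-1,2)
def tri(c1,a,c2,b):
    o1,d1=ray(c1,a);o2,d2=ray(c2,b);d1=d1[0]/np.linalg.norm(d1);d2=d2[0]/np.linalg.norm(d2)
    s=np.linalg.lstsq(np.c_[d1,-d2],o2-o1,rcond=None)[0]
    p,q=o1+s[0]*d1,o2+s[1]*d2; return (p+q)/2,np.linalg.norm(p-q)
E
python3 - <<'E'
from h import *
np.set_printoptions(precision=4,suppress=True)
for n in('scene','top','wrist'):
    c=cap(n,n+'0.png'); print(n,c['vfov'],c['cx'],c['cy'],c['dist']); print(c['P'])
o=get_obs(); print(o)
E
```

```text
scene 51.443848595317135 320.859788631929 238.81221180055746 [0.0104 0.     0.     0.     0.    ]
[[ -0.8057   0.4193  -0.4183 148.7533]
 [ -0.5923  -0.5709   0.5686 641.9711]
 [ -0.0004   0.7059   0.7083 678.0092]
 [  0.       0.       0.       1.    ]]
top 49.24599559289423 320.4214566463609 246.8727225470376 [0.0305 0.     0.     0.     0.    ]
[[  0.0121   0.9938  -0.1105 422.2226]
 [ -0.9999   0.0121  -0.0002 133.9256]
 [  0.0012   0.1105   0.9939 994.7913]
 [  0.       0.       0.       1.    ]]
wrist 61.533547105804786 316.6859892936766 236.19705757059933 [-0.0717  0.      0.      0.      0.    ]
[[   0.3515    0.8929    0.2813  259.8038]
 [  -0.9362    0.3356    0.1045 -461.5805]
 [  -0.0011   -0.3001    0.9539  383.2347]
 [   0.        0.        0.        1.    ]]
{'time': 0.15, 'joint_positions': array([-1.359 ,  0.3426,  1.5247, -0.    ,  1.2754, -0.146 ]), 'dq': array([-0.0013, -0.0045, -0.0025, -0.0006,  0.0017,  0.0015]), 'tau': array([  0.0014, -43.147 , -24.4354,   0.0718,   0.0538,  -0.0001]), 'tool_pos': array([ 183.8325, -491.4341,  187.1205]), 'tcp_rot': array([-3.1405, -0.0002,  0.3578]), 'contact_force': array([-0.0614,  0.0705,  0.2719]), 'moment': array([ 0.045 ,  0.0037, -0.0057]), 'finger_force': 0.0, 'grip_width': 91.61226880439966}
```

View pics/scene0.png

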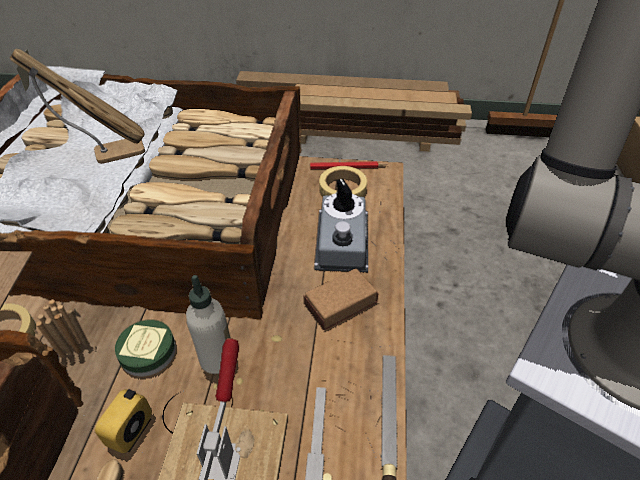

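View pics/top0.png

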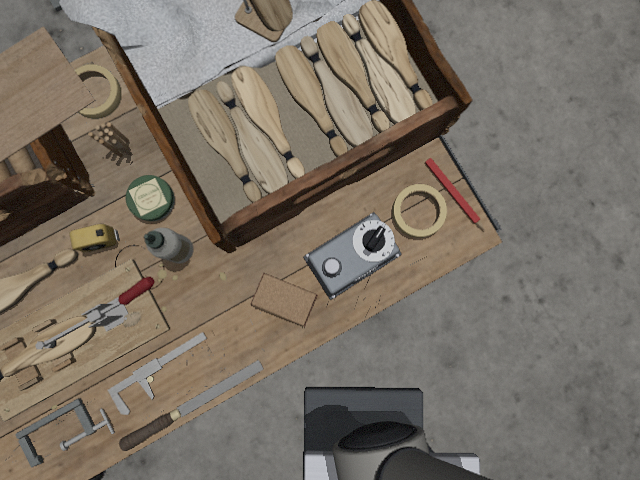

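The counter is at top-view (352,254), with the plunger at (332,267) and the knob at (374,239). In the scene view the plunger is at (342,232) and the knob at (343,195). The crate wall stands just behind it. I'll zoom in on both views.

Run:
```python
from h import *
np.set_printoptions(precision=1,suppress=True)
t=cap('top');s=cap('scene')
a=cv2.resize(t['pixels'][200:310,290:420],None,fx=3.07,fy=5,interpolation=cv2.INTER_CUBIC)
a=cv2.resize(t['pixels'][204:304,294:414],(480,400),interpolation=cv2.INTER_CUBIC)
b=cv2.resize(s['pixels'][170:280,305:385],(320,440),interpolation=cv2.INTER_CUBIC)
im=np.zeros((440,800,3),np.uint8); im[:400,:480]=a; im[:,480:]=b
cv2.imwrite('pics/crop1.png',im[:,:,::-1])
print(tri(t,(332,267),s,(342,229)),tri(t,(377,236),s,(342,182)))
print('crate wall',tri(t,(470,100),s,(299,88)),tri(t,(226,240),s,(255,250)))
print(onz(t,[(332,267)],82),onz(t,[(374,239)],100),onz(t,[(419,210)],25),onz(t,[(284,299)],31))
```

```text
(array([490.2, 113.7,  72.2]), np.float64(1.989526266187977)) (array([542.8,  38. , 103.1]), np.float64(3.2799081010507436))
crate wall (array([ 761.6, -111.1,  156.8]), np.float64(2.8303542743468952)) (array([527.4, 289.4, 144.2]), np.float64(2.7688346271893405))
[[488.6 113.4  82. ]] [[536.5  42.  100. ]] [[601.9 -50.   25. ]] [[432.6 199.6  31. ]]
```

View pics/crop1.png

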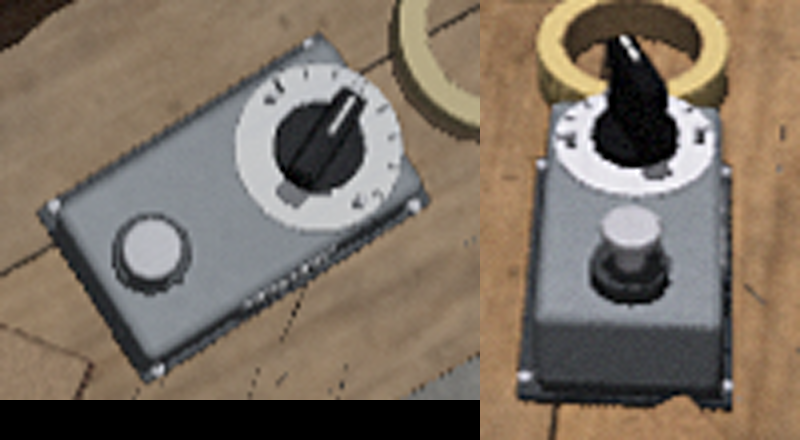

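The white line and the nose end point up and to the right in the top view, about 1.3 rad clockwise of the thick zero mark. I'll move over the counter for a close wrist view.

```bash
python3 -m pendant '{"dp":[[0.05,-0.01,-0.03],[0.1,-0.02,-0.06],[0.15,-0.03,-0.09],[0.2,-0.045,-0.11],[0.25,-0.06,-0.11],[0.287,-0.066,-0.11],[0.287,-0.066,-0.11]],"rotation":[[0,0,0],[0,0,0],[0,0,0],[0,0,0],[0,0,0],[0,0,0],[0,0,0]]}' 0.04
python3 -m pendant '{"dp":[[0.03,-0.05,0.005],[0.06,-0.1,0.01],[0.09,-0.15,0.015],[0.12,-0.2,0.02],[0.15,-0.25,0.03],[0.18,-0.3,0.035],[0.206,-0.35,0.04],[0.206,-0.35,0.04]],"rotation":[[0,0,0],[0,0,0],[0,0,0],[0,0,0],[0,0,0],[0,0,0],[0,0,0],[0,0,0]]}'
python3 -m pendant '{"dp":[[0,0,0],[0,0,0]],"rotation":[[0,0,0],[0,0,0]]}'
python3 - <<'E'
from h import *
cap('wrist','w1.png');o=get_obs();print(o['time'],o['joint_positions'],o['tool_pos'],o['tcp_rot'])
E
```

```text
time: 1.12
tool_pos: [431.2, -327.8, 297.3]
tcp_rot: [-3.141, -0.0, 0.362]
contact_force: [-0.7, -0.2, 0.1]
grip_width: 40.1
finger_force: 0.0
time: 2.12
tool_pos: [499.5, 72.9, 257.0]
tcp_rot: [-3.141, 0.001, 0.362]
contact_force: [-0.5, 0.5, -0.4]
grip_width: 39.9
finger_force: 0.0
time: 2.38
tool_pos: [500.0, 68.9, 257.8]
tcp_rot: [3.141, -0.0, 0.356]
contact_force: [0.2, -0.2, -0.4]
grip_width: 40.2
finger_force: 0.0
2.425 [-1.47098183e-02  2.57810901e-01  1.44867362e+00 -4.04273585e-04
  1.43488796e+00  1.20079545e+00] [500.03007625  68.90930153 257.76742495] [ 3.14113959e+00 -6.04197427e-05  3.55345806e-01]
```

View pics/w1.png

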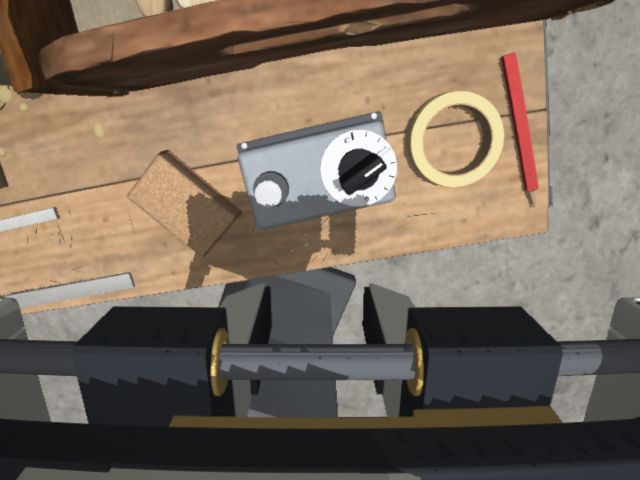

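The close view shows the plunger head at (269,192), the knob bar from (345,187) to (383,163) with its white line end at upper right, and the zero mark at (349,137). I'll take a second wrist position for stereo.

```bash
python3 - <<'E'
from h import *
import pickle
pickle.dump(cap('wrist'),open('a.pkl','wb'))
E
python3 -m pendant '{"dp":[[-0.03,0.03,0],[-0.06,0.06,0],[-0.06,0.06,0],[-0.06,0.06,0],[-0.06,0.06,0]],"rotation":[[0,0,0],[0,0,0],[0,0,0],[0,0,0],[0,0,0]]}'
python3 - <<'E'
from h import *
import pickle
a=pickle.load(open('a.pkl','rb')); b=cap('wrist'); pickle.dump(b,open('b.pkl','wb'))
im=np.zeros((400,800,3),np.uint8)
for i,c in enumerate((a,b)):
    u=proj(c,[515,78,80])[0].astype(int); x0,y0=u[0]-100,u[1]-100; print(x0,y0)
    cr=c['pixels'][max(y0,0):y0+200,x0:x0+200]
    cr=cv2.resize(cr,None,fx=2,fy=2,interpolation=cv2.INTER_CUBIC); im[:cr.shape[0],i*400:i*400+cr.shape[1]]=cr
cv2.imwrite('pics/st.png',im[:,:,::-1])
E
```

```text
time: 3.1
tool_pos: [465.1, -6.2, 257.6]
tcp_rot: [-3.141, -0.0, 0.358]
contact_force: [-0.2, -1.0, 0.4]
grip_width: 39.9
finger_force: 0.0
214 81
149 16
```

View pics/st.png

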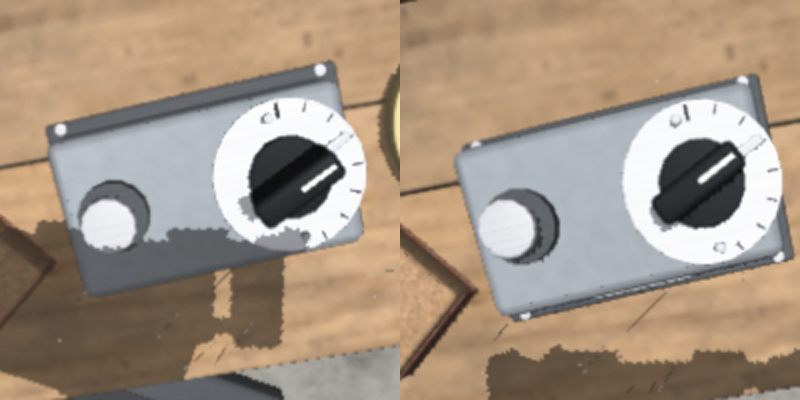

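Both crops show the plunger head at about (107,224) left and (508,229) right. The white line is at (322,180) left and (719,165) right, and the nose (pale) lies past the white-line end. Now I'll segment these and triangulate.

Run:
```python
from h import *
import pickle
np.set_printoptions(precision=1,suppress=True)
a=pickle.load(open('a.pkl','rb')); b=pickle.load(open('b.pkl','rb'))
def blob(c,uv,lo,hi,r):
    g=c['pixels'].min(2).astype(int); m=((g>=lo)&(g<=hi)).astype(np.uint8)
    k=np.zeros_like(m); cv2.circle(k,tuple(int(round(x)) for x in uv),r,1,-1)
    n,l,s,ce=cv2.connectedComponentsWithStats(m*k)
    i=1+np.argmax(s[1:,4]); ys,xs=np.where(l==i); return np.c_[xs,ys],ce[i],s[i]
A0=np.array([214,81]);B0=np.array([149,16])
H=[];W=[];D=[]
for c,o,h,w,d in((a,A0,(107,224),(322,180),(289,175)),(b,B0,(108,229),(319,165),(302,181))):
    g=c['pixels'].min(2); h=o+np.array(h)/2; w=o+np.array(w)/2; d=o+np.array(d)/2
    p,ce,s=blob(c,h,175,255,17); print('head',h,ce,s); (q,r)=cv2.minEnclosingCircle(p.astype(np.float32)); print(q,r); H.append(ce)
    p,ce,s=blob(c,w,130,255,11); v=cv2.fitLine(p.astype(np.float32),2,0,.01,.01).ravel(); t=(p-ce)@v[:2]
    print('line',w,ce,s,ce+v[:2]*t.min(),ce+v[:2]*t.max()); W.append((ce,v[:2],ce+v[:2]*t.min(),ce+v[:2]*t.max()))
    # dial: outer outline of white disc + black knob together
    p,ce,s=blob(c,d,190,255,60); hull=cv2.convexHull(p.astype(np.int32)); e=cv2.fitEllipse(hull); print('dial',d,s,e); D.append(e[0])
print('head',tri(a,H[0],b,H[1])); print('line',tri(a,W[0][0],b,W[1][0])); print('dial',tri(a,D[0],b,D[1]))
for c,w in((a,W[0]),(b,W[1])):
    q=onz(c,[w[2],w[3]],100); d=q[1]-q[0]; d*=np.sign(d[0]); print(q,np.arctan2(d[1],d[0]))
t=pickle.loads(pickle.dumps(a))
# screws
for c,o,s in((a,A0,[(61,129),(320,69)]),(b,B0,[(76,145),(343,80),(379,257),(125,315)])):
    q=onz(c,[o+np.array(x)/2 for x in s],8); print('screws',q)
    d=q[0]-q[1];print('yaw',np.arctan2(-d[0],d[1]))
for c,H_,D_ in((a,H[0],D[0]),(b,H[1],D[1])):print(onz(c,[H_],82),onz(c,[D_],52))
```

```text
head [267.5 193. ] [267.8 193.1] [255 181  27  25 531]
(267.8848876953125, 193.3740997314453) 13.607197761535645
line [375. 171.] [373.2 169.6] [365 163  18  14  64] [365.3 175.4] [381.5 163.4]
dial [358.5 168.5] [ 320  129   77   76 2680] ((358.39862060546875, 167.5681915283203), (75.93576049804688, 78.03517150878906), 42.31150436401367)
head [203.  130.5] [201.3 129.8] [188 116  28  29 647]
(200.6904754638672, 129.6904754638672) 15.184717178344727
line [308.5  98.5] [307.4  99. ] [299  92  18  15  68] [299.8 105. ] [315.2  92.9]
dial [300.  106.5] [ 260   65   80   83 3396] ((299.5794982910156, 106.32142639160156), (80.0794906616211, 82.87325286865234), 173.169677734375)
head (array([489.3, 115.7,  80. ]), np.float64(0.8146494179895442))
line (array([546.7,  34.4,  99.4]), np.float64(0.461536803432392))
dial (array([538.9,  40.4,  50.7]), np.float64(0.31980692178829967))
[[539.3  39.2 100. ]
 [554.1  29.8 100. ]] -0.5635900225786905
[[540.1  38.6 100. ]
 [553.7  29.9 100. ]] -0.5700676380120853
screws [[514.2 159.3   8. ]
 [592.6  39.3   8. ]]
yaw 0.5785791308508893
screws [[514.7 160.2   8. ]
 [593.3  39.2   8. ]
 [515.9 -11.    8. ]
 [437.1 109.6   8. ]]
yaw 0.576168451505045
[[490.1 115.5  82. ]] [[539.2  40.5  52. ]]
[[489.2 115.4  82. ]] [[538.8  40.4  52. ]]
```

```bash
python3 -m pendant '{"dp":[[0.03,-0.05,0],[0.065,-0.105,0],[0.065,-0.105,0.05],[0.065,-0.105,0.1],[0.065,-0.105,0.14],[0.065,-0.105,0.157],[0.065,-0.105,0.157],[0.065,-0.105,0.157]],"rotation":[[0,0,-0.1],[0,0,-0.22],[0,0,-0.22],[0,0,-0.22],[0,0,-0.22],[0,0,-0.22],[0,0,-0.22],[0,0,-0.22]]}' 0
python3 -m pendant '{"dp":[[0,0,0],[0,0,0],[0,0,0]],"rotation":[[0,0,0],[0,0,0],[0,0,0]]}'
```

```text
time: 4.15
tool_pos: [489.6, 114.9, 101.4]
tcp_rot: [3.141, -0.001, 0.578]
contact_force: [-0.6, -0.7, -0.7]
grip_width: 0.4
finger_force: 0.0
time: 4.53
tool_pos: [489.1, 114.4, 101.0]
tcp_rot: [3.141, -0.001, 0.578]
contact_force: [-0.1, 0.1, -0.8]
grip_width: 0.4
finger_force: 0.0
```

```bash
python3 -m pendant '{"dp":[[0,0,0.008],[0,0,0.016],[0,0,0.02],[0,0,0.023],[0,0,0.025],[0,0,0.027],[0,0,0.027]],"rotation":[[0,0,0],[0,0,0],[0,0,0],[0,0,0],[0,0,0],[0,0,0],[0,0,0]]}'
python3 -m pendant '{"dp":[[0,0,0.001],[0,0,0.002],[0,0,0.003],[0,0,0.003]],"rotation":[[0,0,0],[0,0,0],[0,0,0],[0,0,0]]}'
```

```text
time: 5.4
tool_pos: [488.8, 114.5, 73.5]
tcp_rot: [-3.142, 0.0, 0.578]
contact_force: [0.4, 0.4, -0.1]
grip_width: 0.6
finger_force: 0.0
time: 5.9
tool_pos: [488.9, 114.4, 70.5]
tcp_rot: [3.142, 0.0, 0.578]
contact_force: [0.3, 0.1, 0.1]
grip_width: 0.4
finger_force: 0.0
```

There's no contact force even at z 70, so I'll look.

Run:
```python
from h import *
w=cap('wrist');s=cap('scene')
u=proj(w,[489,115,80])[0].astype(int);print(u)
v=proj(s,[489,115,80])[0].astype(int);print(v)
im=np.zeros((480,800,3),np.uint8)
y0=max(0,min(240,u[1]-120));x0=max(0,min(440,u[0]-100))
im[:,:400]=cv2.resize(w['pixels'][y0:y0+240,x0:x0+200],(400,480))
im[:,400:]=cv2.resize(s['pixels'][v[1]-90:v[1]+30,v[0]-50:v[0]+50],(400,480),interpolation=cv2.INTER_CUBIC)
print(x0,y0,w['K'][0,0]); cv2.imwrite('pics/p1.png',im[:,:,::-1])
```

```text
[318 279]
[342 226]
218 159 403.1350978827577
```

View pics/p1.png

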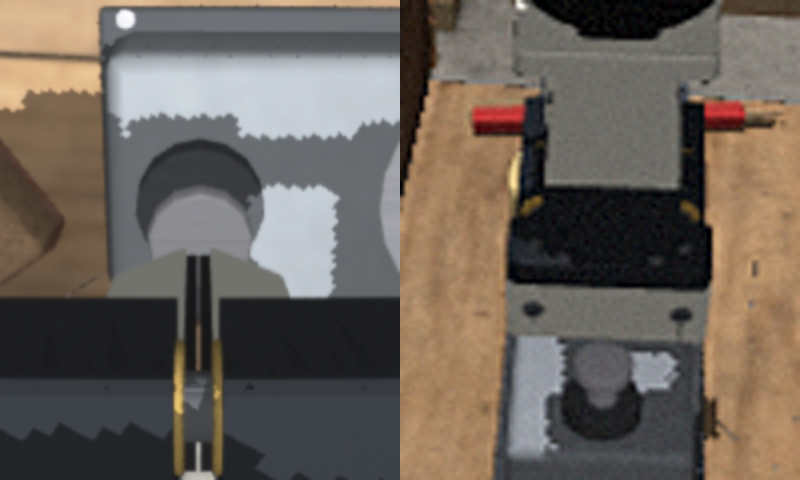

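The head looks undepressed: crop (603,366) in the scene half, the same spot as before, with no finger over it. In the wrist half the fingertips at (200,252) line up with the head centre (200,238), so they may be above it. I'll check the geometry numerically before descending.

Run:
```python
from h import *
np.set_printoptions(precision=1,suppress=True)
w=cap('wrist');s=cap('scene');T=tool()
print('tip wrist',proj(w,T[:3,3]),'tip scene',proj(s,T[:3,3]))
for z in(60,70,80,90):print(z,proj(w,[489.1,115.2,z]),proj(s,[489.1,115.2,z]))
for z in(-66,-40,-19,0):
    print(z,proj(w,(T@[0,19,z,1])[:3]),proj(w,(T@[0,-19,z,1])[:3]),proj(s,(T@[0,0,z,1])[:3]))
g=get_obs();print(g['joint_positions'],g['tau'],g['tool_pos'],g['contact_force'])
```

```text
tip wrist [[319.1 272.9]] tip scene [[342.9 230.2]]
60 [[318.  264.5]] [[342.4 234.7]]
70 [[318.1 271.5]] [[342.6 230.7]]
80 [[318.2 279.1]] [[342.7 226.6]]
90 [[318.3 287.5]] [[342.9 222.4]]
-66 [[371.3 341.6]] [[269.  341.5]] [[344.1 201.6]]
-40 [[363.7 308.7]] [[275.7 308.7]] [[343.6 213.3]]
-19 [[358.8 288.2]] [[279.9 288.1]] [[343.2 222.3]]
0 [[355.2 273. ]] [[283.  272.9]] [[342.9 230.2]]
[ 0.1  0.4  1.7 -0.   1.   1.1] [  0.  -43.2 -20.    0.1  -0.1  -0. ] [488.9 114.4  70.6] [-0.4  0.7  0.4]
```

The visible tips sit about 16 mm short of the stated TCP: row 285, where 273 was predicted. That puts their true height near 87 mm, so there's been no contact yet. I'll go on down gently, watching the force.

```bash
python3 -m pendant '{"dp":[[0,0,0.002],[0,0,0.004],[0,0,0.005],[0,0,0.005]],"rotation":[[0,0,0],[0,0,0],[0,0,0],[0,0,0]]}'
python3 -m pendant '{"dp":[[0,0,0.002],[0,0,0.004],[0,0,0.004]],"rotation":[[0,0,0],[0,0,0],[0,0,0]]}'
```

```text
time: 6.6
tool_pos: [488.8, 114.4, 65.5]
tcp_rot: [-3.142, 0.0, 0.578]
contact_force: [1.0, 0.2, 0.2]
grip_width: 0.8
finger_force: 0.0
time: 6.98
tool_pos: [488.7, 114.4, 61.4]
tcp_rot: [-3.142, 0.0, 0.578]
contact_force: [-0.6, -0.7, 0.3]
grip_width: 0.4
finger_force: 0.0
```

```bash
python3 -m pendant '{"dp":[[0,0,0.002],[0,0,0.003],[0,0,0.003]],"rotation":[[0,0,0],[0,0,0],[0,0,0]]}'
python3 - <<'E'
from h import *
w=cap('wrist');s=cap('scene')
im=np.zeros((480,800,3),np.uint8)
im[:,:400]=cv2.resize(w['pixels'][180:340,250:383],(400,480),interpolation=cv2.INTER_CUBIC)
im[:,400:]=cv2.resize(s['pixels'][136:256,292:392],(400,480),interpolation=cv2.INTER_CUBIC)
cv2.imwrite('pics/p2.png',im[:,:,::-1])
T=tool()[:3,3];print(proj(w,T),proj(w,[489.1,115.2,81]))
E
```

```text
time: 7.35
tool_pos: [488.8, 114.4, 58.5]
tcp_rot: [-3.142, 0.0, 0.578]
contact_force: [0.2, 0.7, 0.9]
grip_width: 0.1
finger_force: 0.0
[[319.24475287 272.85861147]] [[318.36885979 290.11442782]]
```

View pics/p2.png

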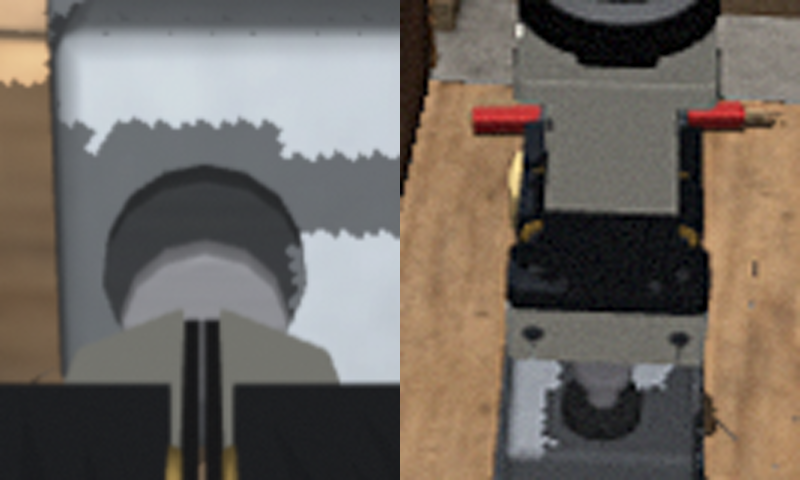

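The tips are still above the head, and the open-finger spacing in w1 suggests they're about 37 mm short of the stated TCP. I'll cross-check with the gripper body in the scene view and the finger span.

Run:
```python
from h import *
import pickle
np.set_printoptions(precision=1,suppress=True)
s=cap('scene');w=cap('wrist');T=tool()
for z in(-66,-85,-105,-125):
    print(z,'body end corners scene',proj(s,[(T@[x,-95,z,1])[:3] for x in(-37,37)]).ravel())
for z in(0,-19,-30,-37,-45,-55):
    print(z,'finger front edge wrist',proj(w,[(T@[9.5,y,z,1])[:3] for y in(-20,20)]).ravel(),'x0',proj(w,(T@[0,0,z,1])[:3]).ravel())
print(s['P'][:3,3])
```

```text
-66 body end corners scene [366.5 248.9 318.4 246.9]
-85 body end corners scene [367.3 240.2 318.4 238.2]
-105 body end corners scene [368.2 230.7 318.3 228.7]
-125 body end corners scene [369.1 220.8 318.3 218.9]
0 finger front edge wrist [280.7 255.9 357.8 256. ] x0 [319.2 272.9]
-19 finger front edge wrist [277.3 269.8 361.7 269.9] x0 [319.4 288.2]
-30 finger front edge wrist [275.  279.1 364.3 279.2] x0 [319.6 298.4]
-37 finger front edge wrist [273.4 285.6 366.1 285.7] x0 [319.7 305.5]
-45 finger front edge wrist [271.4 293.7 368.3 293.8] x0 [319.8 314.3]
-55 finger front edge wrist [268.7 304.8 371.5 304.9] x0 [320.  326.5]
[148.8 642.  678. ]
```

The fingers and the body both sit about 40 mm behind the stated TCP: scene body edge at row 226, tips at wrist row 285. I'll treat that as a tool-length offset and find contact by force.

```bash
python3 -m pendant '{"dp":[[0,0,0.004],[0,0,0.008],[0,0,0.011],[0,0,0.011]],"rotation":[[0,0,0],[0,0,0],[0,0,0],[0,0,0]]}'
for i in 1; do python3 -m pendant '{"dp":[[0,0,0.001],[0,0,0.002],[0,0,0.003],[0,0,0.003]],"rotation":[[0,0,0],[0,0,0],[0,0,0],[0,0,0]]}'; done
python3 -m pendant '{"dp":[[0,0,0.001],[0,0,0.002],[0,0,0.003],[0,0,0.003]],"rotation":[[0,0,0],[0,0,0],[0,0,0],[0,0,0]]}'
```

```text
time: 8.05
tool_pos: [488.7, 114.4, 47.2]
tcp_rot: [-3.141, 0.001, 0.578]
contact_force: [0.4, 0.4, -0.0]
grip_width: 0.4
finger_force: 0.0
time: 8.55
tool_pos: [488.9, 114.4, 44.5]
tcp_rot: [3.142, 0.0, 0.578]
contact_force: [-1.1, -0.7, 0.3]
grip_width: 0.4
finger_force: 0.0
time: 9.05
tool_pos: [489.0, 114.4, 41.7]
tcp_rot: [3.141, -0.0, 0.578]
contact_force: [-0.3, 1.0, 3.9]
grip_width: 0.4
finger_force: 1.5
```

Contact. I'll press on to the end stop.

```bash
python3 -m pendant '{"dp":[[0,0,0.001],[0,0,0.002],[0,0,0.003],[0,0,0.004],[0,0,0.005],[0,0,0.006],[0,0,0.006]],"rotation":[[0,0,0],[0,0,0],[0,0,0],[0,0,0],[0,0,0],[0,0,0],[0,0,0]]}'
python3 -m pendant '{"dp":[[0,0,0.001],[0,0,0.002],[0,0,0.002]],"rotation":[[0,0,0],[0,0,0],[0,0,0]]}'
```

```text
time: 9.93
tool_pos: [489.0, 114.4, 35.7]
tcp_rot: [3.141, -0.0, 0.578]
contact_force: [-2.0, 0.4, 5.4]
grip_width: 0.5
finger_force: 3.1
time: 10.3
tool_pos: [489.0, 114.5, 33.8]
tcp_rot: [3.141, -0.0, 0.578]
contact_force: [-2.4, 0.2, 7.8]
grip_width: 0.3
finger_force: 3.6
```

```bash
python3 -m pendant '{"dp":[[0,0,0.0005],[0,0,0.001],[0,0,0.001]],"rotation":[[0,0,0],[0,0,0],[0,0,0]]}'
python3 -m pendant '{"dp":[[0,0,0.0005],[0,0,0.001],[0,0,0.001]],"rotation":[[0,0,0],[0,0,0],[0,0,0]]}'
```

```text
time: 10.68
tool_pos: [489.0, 114.5, 33.1]
tcp_rot: [3.141, -0.0, 0.578]
contact_force: [-2.6, 0.5, 9.4]
grip_width: 0.7
finger_force: 4.7
time: 11.05
tool_pos: [489.1, 114.5, 33.0]
tcp_rot: [3.141, -0.001, 0.578]
contact_force: [-5.2, -1.1, 16.8]
grip_width: -0.0
finger_force: 8.8
```

It bottomed at 33 mm, where the force rose to 17 N with no more travel, so the tip offset is +39 mm. I'll release, lift, then go over the knob with a turn to yaw -0.58 and a 40 mm opening.

```bash
python3 -m pendant '{"dp":[[0,0,-0.005],[0,0,-0.01],[0,0,-0.015],[0,0,-0.03],[0,0,-0.05],[0,0,-0.07],[0,0,-0.07],[0,0,-0.07]],"rotation":[[0,0,0],[0,0,0],[0,0,0],[0,0,0],[0,0,0],[0,0,0],[0,0,0],[0,0,0]]}'
python3 -m pendant '{"dp":[[0,0.02,0],[0,0.04,0],[0.001,0.06,0],[0.001,0.08,0],[0.001,0.089,0],[0.001,0.089,0],[0.001,0.089,0],[0.001,0.089,0]],"rotation":[[0,0,0.17],[0,0,0.34],[0,0,0.51],[0,0,0.68],[0,0,0.85],[0,0,1.02],[0,0,1.158],[0,0,1.158]]}' 0.04
python3 -m pendant '{"dp":[[0,0,0],[0,0,0]],"rotation":[[0,0,0],[0,0,0]]}'
python3 - <<'E'
from h import *
w=cap('wrist');s=cap('scene')
im=np.zeros((480,800,3),np.uint8)
im[:360,:480]=cv2.resize(w['pixels'],(480,360))
im[:400,480:]=cv2.resize(s['pixels'][160:260,302:382],(320,400),interpolation=cv2.INTER_CUBIC)
cv2.imwrite('pics/p3.png',im[:,:,::-1])
print(get_obs()['joint_positions'])
E
```

```text
time: 12.05
tool_pos: [488.5, 114.4, 101.1]
tcp_rot: [-3.141, 0.001, 0.578]
contact_force: [0.4, -0.1, 0.5]
grip_width: 0.5
finger_force: 0.0
time: 13.05
tool_pos: [537.7, 40.4, 100.6]
tcp_rot: [3.141, 0.002, -0.579]
contact_force: [-0.2, -0.1, -0.2]
grip_width: 40.0
finger_force: 0.0
time: 13.3
tool_pos: [538.2, 40.5, 101.4]
tcp_rot: [3.141, 0.0, -0.579]
contact_force: [0.1, -0.1, 0.1]
grip_width: 39.7
finger_force: 0.0
[-6.69366908e-02  4.52331425e-01  1.60784821e+00 -1.19443172e-04
  1.08150723e+00  2.08318106e+00]
```

View pics/p3.png

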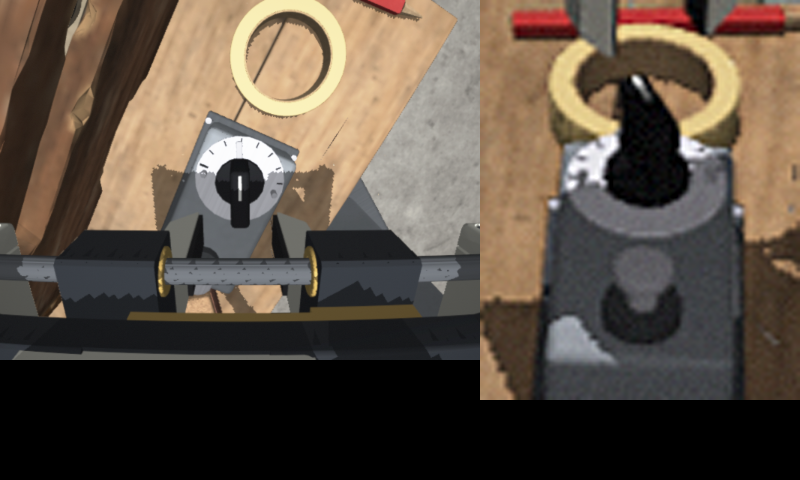

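The plunger is back up, in the right half at (643,275). In the wrist half the bar at (240,195) is straight and centred between the fingers (192 and 290). I'll descend and grip.

```bash
python3 -m pendant '{"dp":[[0,0,0.015],[0,0,0.03],[0,0,0.042],[0,0,0.052],[0,0,0.06],[0,0,0.065],[0,0,0.065],[0,0,0.065]],"rotation":[[0,0,0],[0,0,0],[0,0,0],[0,0,0],[0,0,0],[0,0,0],[0,0,0],[0,0,0]]}'
python3 -m pendant '{"dp":[[0,0,0],[0,0,0],[0,0,0],[0,0,0],[0,0,0]],"rotation":[[0,0,0],[0,0,0],[0,0,0],[0,0,0],[0,0,0]]}' 0.005
```

```text
time: 14.4
tool_pos: [538.7, 40.4, 37.0]
tcp_rot: [-3.141, -0.001, -0.58]
contact_force: [0.7, -1.3, -0.6]
grip_width: 39.9
finger_force: 0.0
time: 15.02
tool_pos: [537.4, 39.2, 36.8]
tcp_rot: [3.139, 0.0, -0.58]
contact_force: [-3.6, -5.8, 3.9]
grip_width: 14.0
finger_force: 30.0
```

```bash
python3 -m pendant '{"dp":[[0,0,0],[0,0,0],[0,0,0],[0,0,0],[0,0,0],[0,0,0],[0,0,0],[0,0,0]],"rotation":[[0,0,-0.07],[0,0,-0.15],[0,0,-0.25],[0,0,-0.35],[0,0,-0.45],[0,0,-0.53],[0,0,-0.6],[0,0,-0.6]]}'
python3 -c "
from h import *;o=get_obs();print(o['moment'],o['contact_force'])"
python3 -m pendant '{"dp":[[0,0,0],[0,0,0],[0,0,0],[0,0,0],[0,0,0],[0,0,0],[0,0,0],[0,0,0]],"rotation":[[0,0,-0.07],[0,0,-0.15],[0,0,-0.25],[0,0,-0.33],[0,0,-0.4],[0,0,-0.45],[0,0,-0.5],[0,0,-0.5]]}'
python3 -c "
from h import *;o=get_obs();print(o['moment'],o['contact_force'])"
```

```text
time: 16.02
tool_pos: [537.3, 38.6, 36.7]
tcp_rot: [3.139, 0.002, 0.021]
contact_force: [-3.8, -7.4, 3.9]
grip_width: 13.8
finger_force: 30.0
[-1.32891623  0.769553    0.03768612] [-3.76616765 -7.4022682   3.88903195]
time: 17.02
tool_pos: [537.4, 38.2, 36.7]
tcp_rot: [3.14, 0.003, 0.521]
contact_force: [-5.0, -9.6, 3.3]
grip_width: 13.7
finger_force: 30.0
[-1.66373671  0.65981202  0.07663293] [-4.9766473  -9.59895428  3.3209821 ]
```

```bash
for i in 1; do
python3 -m pendant '{"dp":[[0,0,0],[0,0,0],[0,0,0]],"rotation":[[0,0,-0.02],[0,0,-0.04],[0,0,-0.04]]}'; done
python3 -c "
from h import *;o=get_obs();print(o['moment'],o['contact_force'],o['tcp_rot'])"
python3 -m pendant '{"dp":[[0,0,0],[0,0,0],[0,0,0]],"rotation":[[0,0,-0.02],[0,0,-0.03],[0,0,-0.03]]}'
python3 -c "
from h import *;o=get_obs();print(o['moment'],o['contact_force'],o['tcp_rot'])"
```

```text
time: 17.4
tool_pos: [537.5, 38.2, 36.8]
tcp_rot: [3.14, 0.003, 0.56]
contact_force: [-4.6, -8.8, 4.5]
grip_width: 13.7
finger_force: 30.0
[-1.67724346  0.62574948 -0.04288698] [-4.63454274 -8.77432806  4.51186219] [3.1398099  0.00332328 0.56034908]
time: 17.77
tool_pos: [537.5, 38.2, 36.8]
tcp_rot: [3.14, 0.003, 0.589]
contact_force: [-3.7, -10.3, 3.7]
grip_width: 14.1
finger_force: 30.1
[-1.69370096  0.66392102 -0.43426721] [ -3.69395883 -10.26349166   3.70051636] [3.14015032 0.00317478 0.58914614]
```

The moment jumped to -0.43 N m at yaw 0.589, so the knob is on its stop. One small nudge more, then I'll release and lift.

```bash
python3 -m pendant '{"dp":[[0,0,0],[0,0,0],[0,0,0]],"rotation":[[0,0,-0.01],[0,0,-0.02],[0,0,-0.02]]}'
python3 -c "
from h import *;o=get_obs();print(o['moment'],o['tcp_rot'])"
python3 -m pendant '{"dp":[[0,0,0],[0,0,0],[0,0,0],[0,0,0]],"rotation":[[0,0,0],[0,0,0],[0,0,0],[0,0,0]]}' 0.04
python3 -m pendant '{"dp":[[0,0,-0.01],[0,0,-0.03],[0,0,-0.05],[0,0,-0.08],[0,0,-0.12],[-0.02,0,-0.16],[-0.06,0,-0.18],[-0.06,0,-0.18]],"rotation":[[0,0,0],[0,0,0],[0,0,0],[0,0,0],[0,0,0],[0,0,0],[0,0,0],[0,0,0]]}'
python3 -m pendant '{"dp":[[0,0,0],[0,0,0]],"rotation":[[0,0,0],[0,0,0]]}'
python3 - <<'E'
from h import *
w=cap('wrist');u=proj(w,[538,40,70])[0].astype(int);print(u)
x0=max(0,min(340,u[0]-150));y0=max(0,min(280,u[1]-100))
cv2.imwrite('pics/p4.png',cv2.resize(w['pixels'][y0:y0+200,x0:x0+300],(780,520))[:,:,::-1])
E
```

```text
time: 18.15
tool_pos: [537.5, 38.2, 36.8]
tcp_rot: [3.14, 0.003, 0.608]
contact_force: [-4.4, -10.8, 2.7]
grip_width: 14.1
finger_force: 30.6
[-1.70591222  0.64817957 -0.63939625] [3.14041283e+00 3.09317859e-03 6.08437215e-01]
time: 18.65
tool_pos: [538.4, 40.6, 36.6]
tcp_rot: [3.142, 0.0, 0.61]
contact_force: [-0.8, 0.4, 0.6]
grip_width: 39.9
finger_force: 0.0
time: 19.65
tool_pos: [488.8, 5.2, 219.3]
tcp_rot: [3.138, -0.003, 0.608]
contact_force: [0.9, 0.7, -0.4]
grip_width: 39.9
finger_force: 0.0
time: 19.9
tool_pos: [489.3, 6.5, 215.9]
tcp_rot: [-3.141, 0.001, 0.61]
contact_force: [0.1, 0.7, -0.1]
grip_width: 39.9
finger_force: 0.0
[318 138]
```

View pics/p4.png

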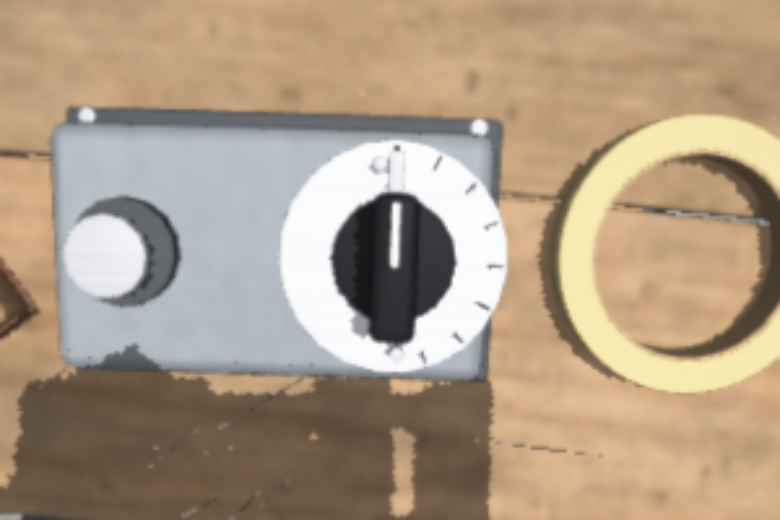

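The pointer nose (397,170) lies on the long mark against the zero pin (381,165). The plunger is up, and nothing beside the counter has moved. I'm handing it in.

```bash
python3 -c "
from plant import workorder;print(workorder.close_job())"
```

```text
the job is handed in; nothing more can be done
None
```

I pressed the plunger to its end stop and it sprang back up, then turned the reset knob counter-clockwise onto its zero stop; the robot never touched the sanding block or the tape, and I handed the job in at about 20 s with the arm clear.

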